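# Lift the loaded stamp carrier off the tray pile and hold it over the print board

## Task

Take the wooden stamp carrier (the one with the handle) off the top of the pile of trays, lifting it straight up by its handle until it is clear, and leave the two trays below it in place. Carry it over the middle of the cork print board and hold it there, steady and level, its underside about 15 cm above the table, with the stamp and the metal cup still standing in it; finish while holding it, do not put it down or let go. Leave everything else on the table where it is.

Things in the scene. Friction and masses are not known exactly. Their poses are not given: they have to be found in the camera images.
- carrier: open light-wood box 220 x 150 mm (x by y) with a handle, about 0.35 kg, on top of the pile. Origin: centre of its underside. Foot 196 x 126 mm, 10 mm deep, sits in the rim of the tray below with 4 mm play; shoulder rests on that rim. Walls 8 mm thick, to 55 mm above the origin; inner floor 18 mm above it; a 6 mm cross wall at x = 0 makes two bays
- carrier_handle (a point): middle of the carrier's straight level handle bar, 125 mm above the carrier's origin, axes as the carrier's. The bar runs along x between two end posts (8 mm thick, 40 mm wide, at x = +-106 mm); it is 16 mm wide (y) and 20 mm tall, to be gripped from above with the fingers closing along y; the bays below it stay 40 mm clear of it
- stamp: boat-shaped wooden printing stamp standing loose in one bay of the carrier (either one), 92 mm long (its y) by 50 mm, 57 mm tall with its small block handle, about 0.2 kg (varies by a quarter); origin at the centre of its underside
- cup: round bare metal cup standing loose in the other bay of the carrier, 56 mm across, 60 mm tall, about 0.08 kg; origin at the centre of its underside
- tray_top: plain open wooden tray without handle directly under the carrier, loose, 0.45 kg, 220 x 150 mm, 45 mm tall with the same 10 mm foot; origin at the centre of its underside, 35 mm below the carrier's origin. Its rim is 10 mm above the carrier's origin while they are nested
- tray_low: the same kind of tray, lowest of the pile, loose, standing on the table and carrying the other one; origin at the centre of its underside
- board: fixed flat print board on the table: square cork sheet 220 mm, 10 mm thick, in a dark wooden frame 248 mm square and 14 mm high; origin at the centre of its underside. The pile and the board stand on the left and right of the table, either way round
- foil_pot: bystander: bare metal pot, 60 mm across, 75 mm tall, standing between the pile and the board; origin at the centre of its underside
- old_stamp: bystander: dark wooden printing stamp, 100 x 52 mm and 57 mm tall, standing between the pile and the board; origin at the centre of its underside
- bowl: bystander: white ceramic bowl, 100 mm across, 45 mm tall, towards the far edge; origin at the centre of its underside
- jar: bystander: closed amber glass jar, 72 mm across, 95 mm tall, towards the far edge; origin at the centre of its underside
- rubbing_block: bystander: small wooden rubbing block, 55 x 35 x 25 mm, in the middle; origin at the centre of its underside
- wax_block: bystander: cream block, 120 x 70 x 35 mm, on the right; origin at the centre of its underside
- paisley_stamp: bystander: large dark wooden printing stamp, 115 x 60 mm and 57 mm tall, on the left; origin at the centre of its underside
There are look-alikes about, which are no part of the job. What is shaped like the cup but green or yellow is not meant.

How it is judged:
On the way:
1. the carrier is lifted straight up until its underside is clear of the tray below (at least 20 mm above that tray's rim), still over the pile (z of carrier in the frame of tray_top above 0.065 m and horizontal distance between carrier and tray_top below 0.06 m and contact force between carrier and tray_top below 0.2 N and contact force between carrier and the fingers above 1 N), for 0.1 s.
At the end, for the whole second after the job is handed in: Carrier held by the fingers within 50 mm of the board's centre, underside 120-190 mm above the table, tilt under 0.10 rad, still; stamp and cup upright (0.2 rad) on its floor; trays within 20 mm and bystanders within 30 mm of their starts (horizontal distance between carrier and board below 0.05 m and height (world z) of carrier between 0.12 and 0.19 m and angle between carrier's own z axis and vertical below 0.1 rad and linear speed of carrier below 0.03 m/s and angular speed of carrier below 0.15 rad/s and contact force between carrier and the fingers above 1 N and x of stamp in the frame of carrier between -0.1 and 0.1 m and y of stamp in the frame of carrier between -0.06 and 0.06 m and z of stamp in the frame of carrier between 0.01 and 0.03 m and angle between each of stamp, cup's own z axis and vertical below 0.2 rad and x of cup in the frame of carrier between -0.1 and 0.1 m and y of cup in the frame of carrier between -0.06 and 0.06 m and z of cup in the frame of carrier between 0.01 and 0.03 m and distance of each of tray_top, tray_low from where it was at the start of the episode below 0.02 m and distance of each of foil_pot, old_stamp, bowl, jar, rubbing_block, wax_block, paisley_stamp from where it was at the start of the episode below 0.03 m); the arm keeps its last pose, push and grip.
It fails at once if a tray of the pile is dragged or knocked more than 20 mm (not (distance of each of tray_top, tray_low from where it was at the start of the episode below 0.02 m)).
It fails at once if the carrier is tipped more than 0.35 rad (angle between carrier's own z axis and vertical above 0.35 rad).
It fails at once if the stamp or the cup falls over or leaves the carrier (angle between any of stamp, cup's own z axis and vertical above 0.5 rad or distance between any of stamp, cup and carrier above 0.13 m).
It fails at once if a bystander is moved more than 30 mm (not (distance of each of foil_pot, old_stamp, bowl, jar, rubbing_block, wax_block, paisley_stamp from where it was at the start of the episode below 0.03 m)).
It also fails if it takes over 42 s, if anything falls off the work surface, if the arm or the gripper's body presses on something with over 40 N, if the wrist force passes 120 N, or if a joint passes its speed limit or range.

## Robot

A 7-joint arm with a two-finger parallel gripper is mounted at the origin on the work surface. World frame = base frame: x ahead of the robot, y to its left, z up, the work surface at z = 0. Lengths are in m, angles in rad, forces in N, time in s.
With the tool pointing down it reaches from about 0.425 to 0.925 m from the base axis. Payload 6.8 kg.
Tool frame: the origin (TCP) lies midway between the tips of the shut fingers; the grasp point (between the pads) lies r.grip_point_offset behind it (r.grip_point_offset is the distance from the TCP to the grasp point, in m); z points along the fingers, y is the direction in which the jaws open and shut (so a half turn about z gives the same grasp; the last joint's range is limited). The gripper opens to 85 mm and grips with 20 to 120 N. Pads are 22 mm wide; open, the fingers measure 114 mm over their backs; the gripper's body (76 mm by 85 mm) begins 54 mm behind the grasp point. The pads swing forward as they close: fully open they stand 13 mm farther back than shut.
Start: joints at [-1.264, 0.477, 0.022, 1.555, -0.011, 1.109, -0.083], TCP at [0.272, 0.618, 0.231] pointing down, gripper open.
Joint ranges: [-2.96, 2.96], [-0.34, 2.1], [-1.41, 1.46], [0.24, 2.44], [-1.37, 4.51], [0.17, 1.92], [-2.96, 2.96]. Speed limits (rad/s): [2.39, 2.39, 3.14, 3.14, 3.14, 3.14, 3.14].

## Interface

Orientations are given as a rotation vector (axis times angle).
In Python, from bench import r gives the robot as it stands. The module is installed in compiled form; this text tells all that it offers.
- The arm moves only by the tool play_rows, never from a script. Its argument "deltas" is a list of rows, each a list of 3 entries, a list of its own where there are three numbers: the finger opening in mm, from 0 to 85.4, then the shift along the tool's x, y, z in mm, then the turn, a rotation vector about the tool's x, y, z in rad. A call has 1 to 8 rows; each row is the pose to reach, as a shift and turn from the pose measured when the call began, along the tool's axes at that moment; what a row does not reach only later rows make up. A row lasts 1/8 s, in which the tool goes at most 62.5 mm and 10.7 degrees, less where a joint would pass 70% of its speed; a pose out of reach is approached as far as the arm can. A call with a gripper value outside its range is refused whole. The fingers move at their own pace and stop on an object; "squeeze" is the grip in N (left out, the last holds). Time passes only in rows, so rows that repeat a pose let the fingers close. It gives the time, the measured TCP pose, the force and the opening at its end, in the units of the state.
- r.get_obs(): the state, without advancing time (a new reading comes with each control period).
- r.grab_frame(name): name is "scene" or "top"; returns (picture, depth): 384x512x3 uint8, red, green, blue; 384x512 float32, m along the optical axis (not along the pixel's ray), 0 where there is no reading.
- r.camera_model(name): a dict with "mtx" (3x3 intrinsics, pixels), "rvec" (rotation vector, rad) and "tvec" (3), from world to camera coordinates, as OpenCV has them. Camera axes: x right, y down, z forward; pixel columns grow to the right and rows downward; lengths in m; the calibration is good to about 2 mm. A picture is of the moment at which its call begins. camera_model takes no time and is no camera call.
- r.hand_in(): hands the job in, once; it reports no verdict.
The state is a dict: "clock": time; "joints": joint angles; "qvel": joint speeds; "tau": joint torques, N m; "tcp_pos": TCP position; "orientation": TCP orientation; "contact_force": force on the tool from outside, world axes, zero at the start; "moment": the same for the moment, N m; "grip_width": finger opening in m.
Only numpy, scipy, OpenCV 4.12 (cv2) and the standard library are available. Lean on these libraries where they do the work, as an engineer would, in place of code of your own. Each camera call takes 0.05 s, during which the arm holds its last target. There are 200 camera calls.

## Working session

There is one attempt and no reset: what is moved stays moved. The work goes in short steps, Python scripts to look and compute and a tool call to move; the robot and the scene stay as the last step left them, time stands still between calls to the robot, and variables do not carry over. Pictures are saved under pics/ and viewed, about 8 in all and at most 12, crops included, and the job is handed in when it is done.

Besides the shell and the picture viewer there is one more tool, called after ">>>" as name([rows], argument=value, ...), one row to a line, values as JSON. play_rows: Moves the arm, as the interface text tells. Its arguments: {"type":"object","properties":{"deltas":{"type":"array"},"squeeze":{"type":"number"}},"required":["deltas"]}

```bash
mkdir -p pics
python3 - <<'E'
from bench import r
import cv2,numpy as np
o=r.get_obs();print({k:np.round(v,3) for k,v in o.items()},r.grip_point_offset)
for n in("scene","top"):
    p,d=r.grab_frame(n);np.savez(f"pics/{n}0.npz",p=p,d=d)
    cv2.imwrite(f"pics/{n}0.png",p[:,:,::-1]);m=r.camera_model(n)
    R=cv2.Rodrigues(np.array(m["rvec"]))[0];print(n,m["mtx"],-R.T@np.array(m["tvec"]),R)
a=cv2.imread("pics/scene0.png");b=cv2.imread("pics/top0.png")
E
```

```text
{'clock': np.float64(0.0), 'joints': array([-1.264,  0.478,  0.022,  1.556, -0.012,  1.109, -0.083]), 'qvel': array([ 0.   , -0.001, -0.   , -0.001,  0.   ,  0.001, -0.002]), 'tau': array([ 0.0000e+00, -5.9645e+01,  1.6080e+00, -2.8119e+01,  1.2000e-02,
        9.0000e-03, -0.0000e+00]), 'tcp_pos': array([0.272, 0.617, 0.23 ]), 'orientation': array([-6.470e-01, -3.074e+00,  3.000e-03]), 'contact_force': array([ 0.222,  0.248, -0.667]), 'moment': array([ 0.064,  0.022, -0.014]), 'grip_width': np.float64(0.085)} 0.0187
scene [[357.69518027   0.         257.22520195]
 [  0.         357.69518027 191.79458238]
 [  0.           0.           1.        ]] [ 1.230626   -0.13195744  1.20236574] [[ 0.22792636  0.97357509 -0.01418186]
 [ 0.83756616 -0.20347078 -0.50703311]
 [-0.4965204   0.10368797 -0.8618099 ]]
top [[436.45999776   0.         261.49267122]
 [  0.         436.45999776 190.70031777]
 [  0.           0.           1.        ]] [ 4.99704373e-01 -2.30452081e-04  1.61451423e+00] [[-0.01068312 -0.99965241 -0.0241024 ]
 [-0.99736542  0.01238204 -0.07147653]
 [ 0.07175013  0.0232753  -0.99715103]]
```

View pics/scene0.png

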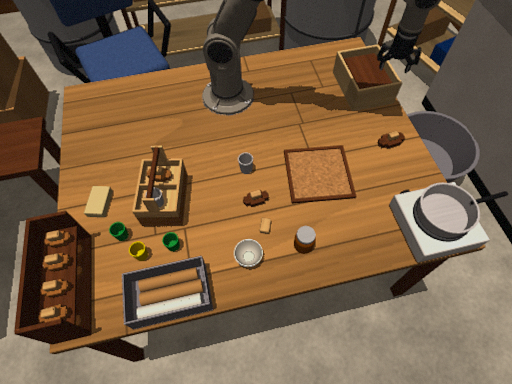

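View pics/top0.png

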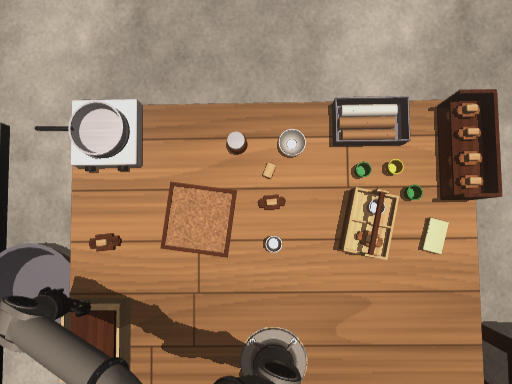

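The scene view shows the carrier pile around (160,190) and the board at (319,174). In the top view the carrier is around (370,222), with its dark bar from about (382,192) to (372,255), and the board is around (200,219). The pot (273,243) and old stamp (271,202) stand between them. Next I'll measure with depth.

```bash
cat > h.py <<'E'
from bench import r
import cv2,numpy as np
def cloud(n,p,d):
    m=r.camera_model(n);R=cv2.Rodrigues(np.array(m["rvec"]))[0];t=np.array(m["tvec"]).ravel();K=np.array(m["mtx"])
    v,u=np.mgrid[:384,:512];c=np.stack([(u-K[0,2])/K[0,0]*d,(v-K[1,2])/K[1,1]*d,d],-1)
    w=(c-t)@R;w[d<=0]=np.nan;return w
def rect(pts):
    (c,s,a)=cv2.minAreaRect((pts[:,:2]*1000).astype(np.float32));return np.round(c,1),np.round(s,1),round(a,1)
E
python3 - <<'E'
from h import *
for n in("scene","top"):
    f=np.load(f"pics/{n}0.npz");w=cloud(n,f["p"],f["d"]);x,y,z=w[...,0],w[...,1],w[...,2]
    print(n)
    pile=(x>.3)&(x<.72)&(y<-.2)&(y>-.5)
    for lo,hi in((.185,.23),(.115,.135)):
        q=w[pile&(z>lo)&(z<hi)];print(lo,len(q),rect(q),np.median(q,0).round(3),(q[:,2].max()))
    q=w[pile&(z>.185)&(z<.23)];print("line",cv2.fitLine((q[:,:2]).astype(np.float32),cv2.DIST_L2,0,.01,.01).ravel())
    bd=(x>.3)&(x<.75)&(y>0.05)&(y<.4)&(z<.03);hsv=cv2.cvtColor(f["p"],cv2.COLOR_RGB2HSV)
    box=w[(x>.3)&(x<.75)&(y>0.05)&(y<.4)&(z>.008)&(z<.03)];print("board",len(box),rect(box))
    # obstacles between
    reg=((x>.3)&(x<.9)&(y>-.55)&(y<.45)&(z>.022)).astype(np.uint8)
    k,l,s,c=cv2.connectedComponentsWithStats(reg)
    for i in range(1,k):
        if s[i,4]>25:
            q=w[l==i];print(np.median(q,0).round(3),q[:,2].max().round(3),s[i,4],c[i].round())
E
```

```text
scene
0.185 412 (array([ 492.1, -336. ]), array([ 40.1, 226.7]), 77.0) [ 0.508 -0.338  0.205] 0.2114125301996959
0.115 817 (array([ 492.6, -337.2]), array([152.6, 225.5]), 77.3) [ 0.495 -0.332  0.124] 0.13498369420567585
line [ 0.97562695 -0.21943584  0.5027704  -0.33715692]
board 2916 (array([514.3, 234.3]), array([430.8, 334.5]), 1.1)
[ 0.516 -0.329  0.11 ] 0.211 3305 [160. 189.]
[ 0.416 -0.007  0.057] 0.08 224 [245. 161.]
[ 0.415 -0.545  0.033] 0.04 38 [108. 191.]
[ 0.581 -0.004  0.03 ] 0.063 265 [256. 197.]
[0.692 0.006 0.026] 0.031 120 [265. 224.]
[ 0.598 -0.51   0.049] 0.064 206 [118. 230.]
[0.802 0.117 0.093] 0.101 455 [305. 238.]
[ 0.678 -0.331  0.05 ] 0.065 185 [171. 240.]
[ 0.768 -0.073  0.037] 0.053 305 [248. 250.]
[ 0.69  -0.445  0.05 ] 0.065 202 [138. 249.]
[ 0.832 -0.362  0.052] 0.098 2973 [165. 283.]
top
0.185 441 (array([ 493.8, -333.9]), array([ 40.8, 219.2]), 77.0) [ 0.493 -0.333  0.203] 0.21251506919174076
0.115 692 (array([ 494. , -335.2]), array([152.2, 219.6]), 77.6) [ 0.483 -0.326  0.123] 0.13468696175032455
line [ 0.975917   -0.21814232  0.49393672 -0.33348024]
board 3568 (array([524.6, 224.5]), array([348.5, 443.9]), 89.0)
[ 0.84  -0.353  0.05 ] 0.102 2307 [369. 127.]
[ 0.799 -0.081  0.038] 0.054 265 [292. 141.]
[0.783 0.123 0.092] 0.104 347 [237. 142.]
[ 0.696 -0.451  0.052] 0.066 129 [395. 166.]
[0.69  0.008 0.026] 0.034 92 [269. 170.]
[ 0.688 -0.336  0.052] 0.067 110 [364. 169.]
[ 0.602 -0.516  0.051] 0.066 144 [414. 192.]
[ 0.496 -0.326  0.094] 0.213 3239 [369. 222.]
[0.573 0.002 0.029] 0.065 296 [271. 202.]
[ 0.415 -0.544  0.032] 0.041 53 [424. 243.]
[ 0.417 -0.006  0.069] 0.086 109 [273. 244.]
```

```bash
cat >> h.py <<'E'
from scipy.spatial.transform import Rotation as Ro
def plan(*targets,yaw=None):
    o=r.get_obs();R=Ro.from_rotvec(o["orientation"]);X=R.as_matrix()
    print("t",o["clock"].round(2),"tcp",o["tcp_pos"].round(4),"toolx",X[:,0].round(3),"tooly",X[:,1].round(3),"F",o["contact_force"].round(1),"M",o["moment"].round(2),"w",o["grip_width"].round(4),"q",o["joints"].round(2))
    for t in targets: print(t,"shift mm",(X.T@(np.array(t)-o["tcp_pos"])*1000).round(1))
    if yaw is not None:
        for yw in (yaw,yaw+np.pi):
            T=np.column_stack([[np.cos(yw),np.sin(yw),0],[np.sin(yw),-np.cos(yw),0],[0,0,-1]])
            print("turn",(R.inv()*Ro.from_matrix(T)).as_rotvec().round(3))
E
python3 - <<'E'
from h import *
f=np.load("pics/top0.npz");w=cloud("top",f["p"],f["d"]);hsv=cv2.cvtColor(f["p"],cv2.COLOR_RGB2HSV)
print(hsv[220,200],hsv[187,205],hsv[270,200])
g=w[150:285,145:250].reshape(-1,3);q=g[(g[:,2]>.0085)&(g[:,2]<.02)];print(len(q),rect(q))
uv=np.array([[172,183],[236,190],[228,255],[162,248]]);print(w[uv[:,1],uv[:,0]],w[219,200])
plan((.5,.2,.32),(.483,-.333,.32),yaw=np.arctan2(-.219,.976))
E
```

```text
[ 13 137 190] [  9 162 104] [ 14 142 185]
3323 (array([521.5, 278. ]), array([492.5, 384.3]), 0.2)
[[ 0.64799023  0.369165    0.00921924]
 [ 0.61867136  0.13106919  0.01332648]
 [ 0.38004674  0.16359227 -0.00397397]
 [ 0.40893248  0.40407401  0.01338829]] [0.51353159 0.26533095 0.00685134]Traceback (most recent call last):
  File "<stdin>", line 6, in <module>
  File "h.py", line 12, in plan
    print("t",o["clock"].round(2),"tcp",o["tcp_pos"].round(4),"toolx",X[:,0].round(3),"tooly",X[:,1].round(3),"F",o["contact_force"].round(1),"M",o["moment"].round(2),"w",o["grip_width"].round(4),"q",o["joints"].round(2))
              ^^^^^^^^^^^^^^^^
AttributeError: 'float' object has no attribute 'round'
```

```bash
sed -i 's/o\["clock"\].round(2)/round(float(o["clock"]),2)/;s/o\["grip_width"\].round(4)/round(float(o["grip_width"]),4)/' h.py
python3 - <<'E'
from h import *
f=np.load("pics/scene0.npz");w=cloud("scene",f["p"],f["d"]);print(w[174,319])
hsv=cv2.cvtColor(f["p"],cv2.COLOR_RGB2HSV);m=(hsv[...,2]<125).astype(np.uint8);m[:, :275]=0;m[:,365:]=0;m[:140]=0;m[210:]=0
k,l,s,c=cv2.connectedComponentsWithStats(m);i=1+s[1:,4].argmax();print(s[i],rect(w[l==i]))
plan((.5,.2,.32),(.483,-.333,.32),yaw=np.arctan2(-.219,.976))
E
```

```text
[0.5220246  0.26856327 0.01047954]
[281 140  81  67 859] (array([490.1, 265.8]), array([307.6, 305.7]), 84.2)
t 0.1 tcp [0.2718 0.6173 0.2304] toolx [-0.915  0.403 -0.   ] tooly [ 0.403  0.915 -0.002] F [-0.7  0.1 -0.1] M [-0.03  0.01 -0.06] w 0.0852 q [-1.26  0.48  0.02  1.56 -0.01  1.11 -0.08]
(0.5, 0.2, 0.32) shift mm [-377.  -290.1  -89.1]
(0.483, -0.333, 0.32) shift mm [-576.2 -784.8  -88.2]
turn [-0.000e+00  2.000e-03  2.948e+00]
turn [-0.002 -0.    -0.194]
```

>>> play_rows([
  [85, [0, 0, -50], [0, 0, 0]],
  [85, [-30, -20, -90], [0, 0, 0]],
  [85, [-80, -60, -90], [0, 0, -0.03]],
  [85, [-130, -100, -90], [0, 0, -0.06]],
  [85, [-180, -135, -90], [0, 0, -0.1]],
  [85, [-225, -175, -90], [0, 0, -0.13]],
  [85, [-270, -210, -90], [0, 0, -0.16]],
  [85, [-310, -240, -90], [0, 0, -0.194]],
])

```text
clock: 1.1
tcp_pos: [0.4595, 0.2704, 0.3207]
orientation: [-0.346, -3.122, 0.003]
contact_force: [0.8, 0.9, -0.2]
grip_width: 0.085
```

```bash
python3 -c "
from h import *
plan((.53,0,.32),(.483,-.333,.32),yaw=np.arctan2(-.219,.976))"
```

```text
t 1.1 tcp [0.4595 0.2704 0.3207] toolx [-0.976  0.219  0.   ] tooly [ 0.219  0.976 -0.002] F [ 0.8  0.9 -0.2] M [0.04 0.02 0.  ] w 0.085 q [-0.8   0.16  0.17  1.79 -0.03  1.19  0.73]
(0.53, 0, 0.32) shift mm [-128.  -248.3    1.2]
(0.483, -0.333, 0.32) shift mm [-155.1 -583.6    1.8]
turn [-1.000e-03  3.000e-03  3.141e+00]
turn [-0.002 -0.    -0.   ]
```

>>> play_rows([
  [85, [-35, -50, 0], [0, 0, 0]],
  [85, [-70, -100, 0], [0, 0, 0]],
  [85, [-100, -155, 0], [0, 0, 0]],
  [85, [-125, -210, 0], [0, 0, 0]],
  [85, [-135, -265, 0], [0, 0, 0]],
  [85, [-140, -325, 0], [0, 0, 0]],
  [85, [-145, -385, 0], [0, 0, 0]],
  [85, [-150, -445, 0], [0, 0, 0]],
])

```text
clock: 2.1
tcp_pos: [0.5076, -0.1984, 0.3214]
orientation: [-0.346, -3.122, 0.003]
contact_force: [1.2, 0.4, -0.0]
grip_width: 0.085
```

```bash
python3 -c "
from h import *
plan((.483,-.333,.28),yaw=np.arctan2(-.219,.976))"
```

```text
t 2.1 tcp [ 0.5076 -0.1984  0.3214] toolx [-0.976  0.219  0.001] tooly [ 0.219  0.976 -0.002] F [ 1.2  0.4 -0. ] M [ 0.01 -0.05 -0.  ] w 0.085 q [-0.18  0.19  0.51  1.78 -0.1   1.2   1.71]
(0.483, -0.333, 0.28) shift mm [  -5.4 -136.7   41.6]
turn [ 1.000e-03 -3.000e-03 -3.141e+00]
turn [-0.002 -0.001  0.   ]
```

>>> play_rows([
  [85, [-2, -50, 10], [0, 0, 0]],
  [85, [-4, -100, 25], [0, 0, 0]],
  [85, [-5, -130, 40], [0, 0, 0]],
  [85, [-5, -137, 42], [0, 0, 0]],
  [85, [-5, -137, 42], [0, 0, 0]],
])

```text
clock: 2.72
tcp_pos: [0.4827, -0.3327, 0.2795]
orientation: [-0.346, -3.121, 0.002]
contact_force: [1.0, 0.3, -0.7]
grip_width: 0.0854
```

Run:
```python
from h import *
plan((.484,-.333,.176),yaw=np.arctan2(-.219,.976))
ims=[]
for n in("scene","top"):
    p,d=r.grab_frame(n);w=cloud(n,p,d);x,y,z=np.moveaxis(w,-1,0)
    q=w[(x>.37)&(x<.62)&(y<-.25)&(y>-.42)&(z>.19)&(z<.215)];print(n,len(q),cv2.fitLine(q[:,:2].astype(np.float32),cv2.DIST_L2,0,.01,.01).ravel())
    c=(160,180) if n=="scene" else (370,215)
    im=p[c[1]-70:c[1]+70,c[0]-70:c[0]+70,::-1];ims.append(cv2.resize(im,(400,400),interpolation=cv2.INTER_CUBIC))
cv2.imwrite("pics/close1.png",np.hstack(ims))
```

```text
t 2.73 tcp [ 0.4827 -0.3327  0.2795] toolx [-0.976  0.219  0.001] tooly [ 0.219  0.976 -0.001] F [ 1.   0.3 -0.7] M [ 0.03 -0.02 -0.02] w 0.0854 q [ 0.05  0.32  0.57  1.75 -0.19  1.13  2.03]
(0.484, -0.333, 0.176) shift mm [-1.400e+00  1.000e-01  1.035e+02]
turn [ 1.000e-03 -2.000e-03 -3.141e+00]
turn [-0.001 -0.001  0.   ]
scene 350 [ 0.9794593  -0.2016419   0.51329494 -0.3402385 ]
top 357 [ 0.97603583 -0.2176099   0.4941327  -0.3335232 ]
```

View pics/close1.png

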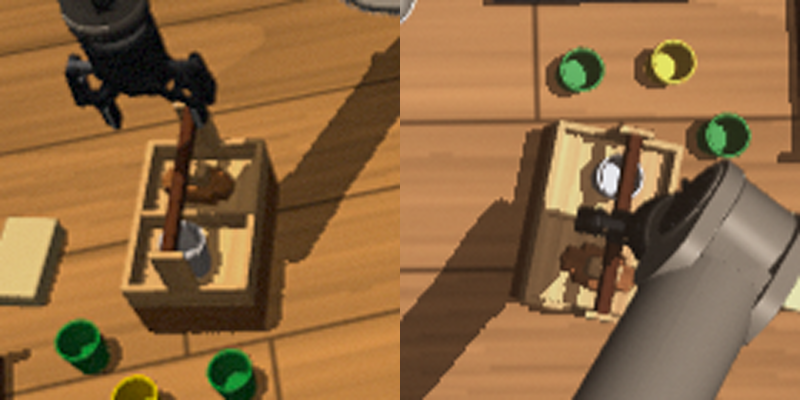

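Close view: the open jaws (left panel, about (80–210, 100)) straddle the bar. The cup is in the far bay and the stamp in the near bay, both upright. Descending now.

>>> play_rows([
  [85, [-1, 0, 30], [0, 0, 0]],
  [85, [-1, 0, 60], [0, 0, 0]],
  [85, [-1, 0, 85], [0, 0, 0]],
  [85, [-1, 0, 100], [0, 0, 0]],
  [85, [-1, 0, 104], [0, 0, 0]],
  [85, [-1, 0, 104], [0, 0, 0]],
  [85, [-1, 0, 104], [0, 0, 0]],
])

```text
clock: 3.7
tcp_pos: [0.4851, -0.3324, 0.177]
orientation: [0.342, 3.121, -0.002]
contact_force: [0.3, 0.6, -1.4]
grip_width: 0.085
```

>>> play_rows([
  [40, [0, 0, 0], [0, 0, 0]],
  [25, [0, 0, 0], [0, 0, 0]],
  [18, [0, 0, 0], [0, 0, 0]],
  [10, [0, 0, 0], [0, 0, 0]],
  [5, [0, 0, 0], [0, 0, 0]],
  [5, [0, 0, 0], [0, 0, 0]],
  [5, [0, 0, 0], [0, 0, 0]],
  [5, [0, 0, 0], [0, 0, 0]],
], squeeze=80)

```text
clock: 4.7
tcp_pos: [0.4849, -0.3334, 0.1773]
orientation: [0.343, 3.121, -0.004]
contact_force: [-1.6, -4.9, 2.0]
grip_width: 0.0148
```

```bash
python3 -c "
from h import *
plan((.484,-.333,.176))"
```

```text
t 4.7 tcp [ 0.4849 -0.3334  0.1773] toolx [-0.976  0.217 -0.003] tooly [ 0.217  0.976 -0.003] F [-1.6 -4.9  2. ] M [-1.02  0.26 -0.02] w 0.0148 q [ 0.09  0.43  0.53  1.85 -0.26  0.93  2.09]
(0.484, -0.333, 0.176) shift mm [1.  0.2 1.3]
```

>>> play_rows([
  [5, [0, 0, -1], [0, 0, 0]],
  [5, [0, 0, -3], [0, 0, 0]],
  [5, [0, 0, -6], [0, 0, 0]],
  [5, [0, 0, -10], [0, 0, 0]],
  [5, [0, 0, -15], [0, 0, 0]],
  [5, [0, 0, -20], [0, 0, 0]],
  [5, [0, 0, -25], [0, 0, 0]],
  [5, [0, 0, -30], [0, 0, 0]],
])

```text
clock: 5.7
tcp_pos: [0.4848, -0.3333, 0.2077]
orientation: [0.343, 3.12, -0.004]
contact_force: [0.5, -0.2, -6.3]
grip_width: 0.0149
```

Run:
```python
from h import *
plan((.484,-.333,.256))
ims=[]
for n in("scene","top"):
    p,d=r.grab_frame(n)
    c=(160,180) if n=="scene" else (370,215)
    im=p[c[1]-70:c[1]+70,c[0]-70:c[0]+70,::-1];ims.append(cv2.resize(im,(400,400),interpolation=cv2.INTER_CUBIC))
cv2.imwrite("pics/close2.png",np.hstack(ims))
```

```text
t 5.7 tcp [ 0.4848 -0.3333  0.2077] toolx [-0.976  0.217 -0.003] tooly [ 0.217  0.976 -0.003] F [ 0.5 -0.2 -6.3] M [ 0.02  0.05 -0.01] w 0.0149 q [ 0.08  0.39  0.54  1.82 -0.24  0.99  2.07]
(0.484, -0.333, 0.256) shift mm [  0.7   0.  -48.3]
```

View pics/close2.png

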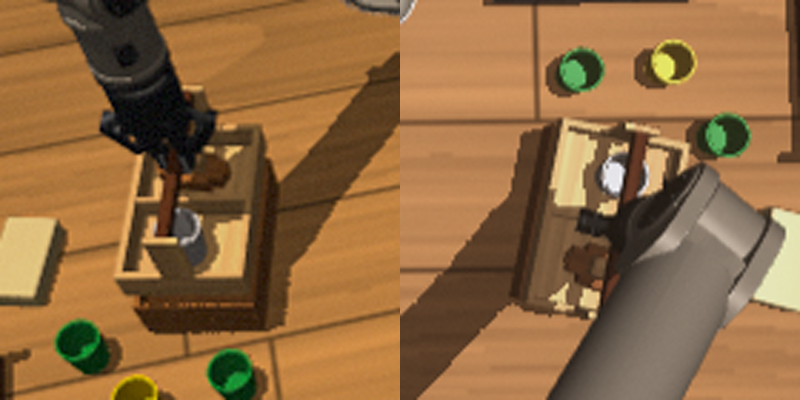

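The carrier is lifted about 30 mm and level, and the trays have stayed put. The measured load of 6.3 N matches the carrier with its contents alone, with almost no moment. Lifting on.

>>> play_rows([
  [5, [0, 0, -6], [0, 0, 0]],
  [5, [0, 0, -14], [0, 0, 0]],
  [5, [0, 0, -23], [0, 0, 0]],
  [5, [0, 0, -32], [0, 0, 0]],
  [5, [0, 0, -40], [0, 0, 0]],
  [5, [0, 0, -47], [0, 0, 0]],
  [5, [0, 0, -52], [0, 0, 0]],
  [5, [0, 0, -53], [0, 0, 0]],
])

```text
clock: 6.8
tcp_pos: [0.4851, -0.3335, 0.2614]
orientation: [0.343, 3.119, -0.005]
contact_force: [-0.2, -1.0, -6.1]
grip_width: 0.0149
```

```bash
python3 -c "
from h import *
plan((.55,0,.26),(.506,.269,.26))"
```

```text
t 6.8 tcp [ 0.4851 -0.3335  0.2614] toolx [-0.976  0.217 -0.004] tooly [ 0.217  0.976 -0.003] F [-0.2 -1.  -6.1] M [-0.02  0.01 -0.01] w 0.0149 q [ 0.05  0.34  0.57  1.77 -0.2   1.09  2.04]
(0.55, 0, 0.26) shift mm [  9.2 339.6   0.4]
(0.506, 0.269, 0.26) shift mm [110.6 592.6  -0.8]
```

>>> play_rows([
  [5, [1, 6, 0], [0, 0, 0]],
  [5, [4, 22, 0], [0, 0, 0]],
  [5, [8, 45, 0], [0, 0, 0]],
  [5, [14, 73, 0], [0, 0, 0]],
  [5, [19, 100, 0], [0, 0, 0]],
  [5, [23, 124, 0], [0, 0, 0]],
  [5, [26, 140, 0], [0, 0, 0]],
  [5, [27, 146, 0], [0, 0, 0]],
])

```text
clock: 7.8
tcp_pos: [0.4905, -0.1828, 0.2607]
orientation: [0.339, 3.12, -0.004]
contact_force: [0.6, -0.6, -5.4]
grip_width: 0.0147
```

>>> play_rows([
  [5, [1, 6, 0], [0, 0, 0]],
  [5, [4, 22, 0], [0, 0, 0]],
  [5, [8, 45, 0], [0, 0, 0]],
  [5, [14, 73, 0], [0, 0, 0]],
  [5, [19, 100, 0], [0, 0, 0]],
  [5, [23, 124, 0], [0, 0, 0]],
  [5, [26, 140, 0], [0, 0, 0]],
  [5, [27, 146, 0], [0, 0, 0]],
])

```text
clock: 8.8
tcp_pos: [0.4954, -0.0338, 0.2602]
orientation: [0.338, 3.12, -0.004]
contact_force: [-0.2, -1.3, -6.7]
grip_width: 0.015
```

```bash
python3 -c "
from h import *
plan((.506,.269,.26),yaw=np.arctan2(-.219,.976))"
```

```text
t 8.8 tcp [ 0.4954 -0.0338  0.2602] toolx [-0.977  0.214 -0.004] tooly [ 0.214  0.977 -0.002] F [-0.2 -1.3 -6.7] M [ 0.02  0.03 -0.02] w 0.015 q [-0.43  0.15  0.41  1.96 -0.07  1.04  1.37]
(0.506, 0.269, 0.26) shift mm [ 54.4 298.1  -0.6]
turn [-6.000e-03 -3.000e-03 -3.136e+00]
turn [-0.002  0.004  0.005]
```

>>> play_rows([
  [5, [1, 6, 0], [0, 0, 0]],
  [5, [4, 22, 0], [0, 0, 0]],
  [5, [8, 45, 0], [0, 0, 0]],
  [5, [14, 73, 0], [0, 0, 0]],
  [5, [19, 100, 0], [0, 0, 0]],
  [5, [23, 124, 0], [0, 0, 0]],
  [5, [26, 140, 0], [0, 0, 0]],
  [5, [27, 146, 0], [0, 0, 0]],
])

```text
clock: 9.8
tcp_pos: [0.5002, 0.1156, 0.2597]
orientation: [0.336, 3.12, -0.004]
contact_force: [-0.3, -0.4, -6.0]
grip_width: 0.0147
```

>>> play_rows([
  [5, [1, 6, 0], [0, 0, 0]],
  [5, [4, 22, 0], [0, 0, 0]],
  [5, [8, 45, 0], [0, 0, 0]],
  [5, [14, 73, 0], [0, 0, 0]],
  [5, [19, 100, 0], [0, 0, 0]],
  [5, [23, 124, 0], [0, 0, 0]],
  [5, [26, 140, 0], [0, 0, 0]],
  [5, [27, 146, 0], [0, 0, 0]],
])

```text
clock: 10.8
tcp_pos: [0.5048, 0.265, 0.2591]
orientation: [0.334, 3.121, -0.004]
contact_force: [1.0, -0.9, -5.7]
grip_width: 0.0144
```

>>> play_rows([
  [5, [0, 0, 2], [0, 0, 0]],
  [5, [0, 0, 2], [0, 0, 0]],
  [5, [0, 0, 2], [0, 0, 0]],
  [5, [0, 0, 2], [0, 0, 0]],
  [5, [0, 0, 2], [0, 0, 0]],
  [5, [0, 0, 2], [0, 0, 0]],
])

```text
clock: 11.55
tcp_pos: [0.5048, 0.265, 0.2571]
orientation: [0.334, 3.121, -0.004]
contact_force: [0.5, -0.6, -5.9]
grip_width: 0.015
```

Run:
```python
from h import *
plan((.506,.269,.257),yaw=np.arctan2(-.219,.976))
print(np.abs(r.get_obs()["qvel"]).max())
ims=[]
for n in("scene","top"):
    p,d=r.grab_frame(n);ims.append(p[:,:,::-1]);w=cloud(n,p,d);x,y,z=np.moveaxis(w,-1,0)
    q=w[(x>.36)&(x<.68)&(y>.13)&(y<.4)&(z>.19)&(z<.217)]
    A=np.c_[q[:,:2],np.ones(len(q))];print(n,len(q),rect(q),np.median(q[:,2]),"slopes",np.linalg.lstsq(A,q[:,2],rcond=None)[0][:2])
    reg=((x>.3)&(x<.9)&(y>-.55)&(y<.45)&(z>.022)).astype(np.uint8)
    k,l,s,c=cv2.connectedComponentsWithStats(reg)
    for i in range(1,k):
        if s[i,4]>25:
            g=w[l==i];print(np.median(g,0).round(3),g[:,2].max().round(3),s[i,4])
cv2.imwrite("pics/end.png",np.vstack([cv2.resize(ims[0][100:285,90:410],(519,300)),cv2.resize(ims[1][100:285,90:410],(519,300))]))
```

```text
t 11.55 tcp [0.5048 0.265  0.2571] toolx [-0.977  0.212 -0.003] tooly [ 0.212  0.977 -0.002] F [ 0.5 -0.6 -5.9] M [0.02 0.   0.04] w 0.015 q [-0.78  0.28  0.23  1.8  -0.07  1.07  0.83]
(0.506, 0.269, 0.257) shift mm [-0.3  4.2  0.1]
turn [-0.005 -0.004 -3.134]
turn [-0.002  0.003  0.007]
0.0027881230812650103
scene 889 (array([513.6, 262.2]), array([151.3, 222.8]), 77.9) 0.2028130150161905 slopes [ 0.00874836 -0.00503044]
[0.516 0.241 0.501] 0.681 7354
[ 0.416 -0.007  0.056] 0.081 227
[ 0.501 -0.339  0.055] 0.088 2608
[ 0.415 -0.545  0.033] 0.042 44
[ 0.581 -0.002  0.03 ] 0.064 266
[0.692 0.006 0.025] 0.031 111
[ 0.597 -0.509  0.047] 0.068 208
[0.802 0.116 0.093] 0.101 451
[ 0.678 -0.331  0.048] 0.066 183
[ 0.768 -0.074  0.038] 0.052 299
[ 0.689 -0.445  0.05 ] 0.066 204
[ 0.832 -0.362  0.052] 0.098 2969
top 575 (array([513.6, 264.8]), array([151.2, 220.4]), 77.7) 0.20313087776800404 slopes [ 0.02250546 -0.03096301]
[ 0.84  -0.354  0.05 ] 0.099 2305
[ 0.801 -0.08   0.037] 0.053 263
[0.783 0.123 0.093] 0.103 344
[ 0.697 -0.451  0.05 ] 0.067 130
[0.69  0.009 0.026] 0.034 106
[ 0.688 -0.337  0.052] 0.067 114
[0.452 0.218 0.647] 0.765 7962
[ 0.601 -0.517  0.05 ] 0.065 140
[ 0.493 -0.336  0.053] 0.09 2881
[0.573 0.001 0.029] 0.065 302
[ 0.417 -0.545  0.032] 0.04 58
[ 0.417 -0.004  0.07 ] 0.083 114
```

View pics/end.png

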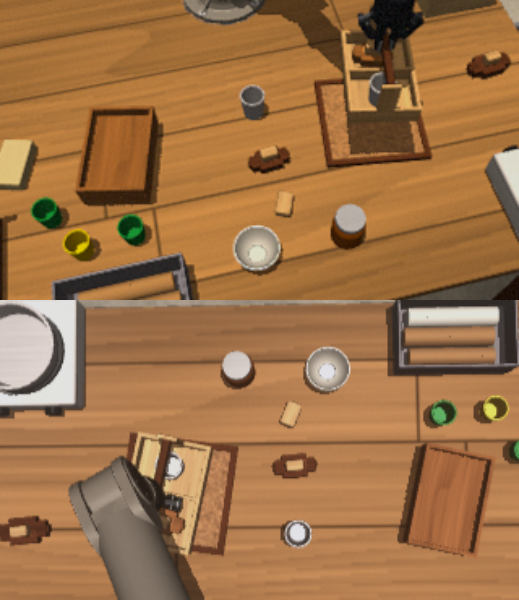

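The last view shows the carrier level over the board with cup and stamp upright in it. The two trays are still stacked and the bystanders haven't moved. The rim is at 203 mm, so the underside is about 148 mm above the table.

```bash
python3 -c "
from bench import r
print(r.hand_in())"
```

```text
the job is handed in; nothing more can be done
None
```

The job is handed in, at about 11.7 s on the robot's clock. I gripped the carrier's bar at 80 N, about 9 mm towards the stamp's end to balance the load. I lifted it straight up off the pile by about 84 mm and carried it level to the board, where the arm still holds it.

What the last checks showed:
- **Position:** the carrier's centre was at about (0.514, 0.264) m, with the board's centre at about (0.515, 0.267) m. The underside was about 148 mm above the table.
- **Steadiness:** the arm was still, and the load was about 6 N with almost no moment on the wrist.
- **Contents:** the cup and the stamp stood upright in their bays.
- **Everything else:** the trays and the bystanders in the measured area were within 2–3 mm of where they started. The paisley stamp was checked only by eye in the picture, and it looked unmoved. The wax block showed in the measurements only as a small patch at the edge of the area, also unmoved.

Two things disagreed:
- **Board position:** an automatic outline of the board failed, because it picked up the surrounding table. I took its centre from four corners in the top view. One point in the scene view agreed to within about 10 mm.
- **Tilt:** the tilt fitted to the rim came out at 0.01 rad in the scene view and about 0.04 rad in the top view. The tool's own tilt was about 0.004 rad, and all of these are under the 0.10 limit.

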